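# Light the parts chest and hold its lid open

### The job

Take the flat work lamp out of its charging cradle and lean it squarely against the middle of the low rail beside the parts chest, foot on the bench on the chest's side of the rail, lit face towards the chest, tipped back about 20 degrees from upright, and let go of it. Then lift the chest's lid, which has a pull bar in front, with the gripper's fingers and hold it still at 50 degrees open for the mechanic to look inside: it falls shut by itself, so the program finishes while still holding the lid. Do not let the lid drop, and leave the other things on the bench where they are.

Things in the scene. Friction and masses are not known exactly. Their poses are not given: they have to be found in the camera images.
- lamp: Loose flat rechargeable work lamp, a black slab 14 mm thick (its x), 120 mm wide (its y), 165 mm tall (its z), 0.3 to 0.5 kg. Origin: centre of its lower edge face. +x points out of the lit face (white panel with nine round yellow emitters); the back is plain black with a grey plate. At the start it stands upright in the cradle.
- cradle: Fixed charging cradle, 75 x 150 mm base, 42 mm tall, grey slot walls; the lamp stands on the slot floor 10 mm above the bench, 32 mm deep in a slot 17 mm wide and 125 mm long. Origin: centre of its underside; x across the slot (the way the lamp's lit face looks), y along the slot, z up. The lamp comes out straight up.
- rail: Fixed low steel rail: a round bar 12 mm thick and 200 mm long on two 12 mm posts (at 90 mm either side of the middle), the bar's axis 95 mm above the bench. Origin: on the bench under the middle of the bar. x along the bar, +y level, towards the chest (the lamp goes on this side), z up. Small foot plates lie only on the -y side.
- chest: Fixed open red sheet-steel parts chest, 200 mm (x) by 240 mm (y) by 100 mm tall, walls 6 mm, brake parts inside. Origin: centre of its underside; -x is its front, with the lid bar; the hinge is along its +x rim.
- lid (a joint): Angle of the chest's red lid, rad: 0 shut, grows as it opens (50 degrees = 0.873), stop at 1.5. The lid, 204 x 244 x 6 mm, 0.4 to 0.63 kg, almost frictionless hinge, falls shut from any angle when let go.
- lid_bar (a point): Middle of the lid's round steel pull bar: 12 mm thick, parallel to the hinge (chest's y), 114 mm free between its two arms, standing off 37 mm clear in front of the lid's front edge and chest wall; about 103 mm above the bench when shut; moves with the lid on a 247 mm radius about the hinge. Its x, y, z axes are the chest's when shut and turn with the lid.
- lid_hinge (a point): Middle of the hinge axis, on the chest's far upper rim, 100 mm above the bench. The axis runs along the chest's y. Turns with the lid.
- jar: Bystander: jar with white cap, 84 mm across, 110 mm tall, standing. Origin at the centre of its underside.
- wrench: Bystander: steel wrench 190 mm long, lying flat near the robot. Origin on its underside near the middle.
- socket: Bystander: deep steel socket, 30 mm across, 65 mm tall, standing. Origin at the centre of its underside.
- tub: Bystander: small tub with black cap, 60 mm across, 75 mm tall, standing. Origin at the centre of its underside.
- bearing: Bystander: ball-bearing ring, 60 mm across, 20 mm tall, lying flat. Origin at the centre of its underside.
- hub: Bystander: steel hub flange, 80 mm across, 50 mm tall. Origin at the centre of its underside.

How it is judged:
On the way, in this order (a step that is already met when the one before it is completed fails the run):
1. the lamp leans against the rail, lit face to the chest, and is let go (angle between lamp's own x axis and vertical between 1.05 and 1.38 rad and angle between lamp's own y axis and vertical between 1.47 and 1.67 rad and angle between the y axis of lamp and the x axis of rail, either way round below 0.22 rad and x of lamp in the frame of rail between -0.06 and 0.06 m and y of lamp in the frame of rail between 0.02 and 0.09 m and height (world z) of lamp below 0.012 m and contact force between lamp and rail above 0.1 N and contact force between each of the fingers, the arm and lamp below 0.05 N and linear speed of lamp below 0.02 m/s), for 0.3 s.
2. the lid is held at 50 degrees (value of joint lid between 0.785 and 0.96 rad and velocity of joint lid between -0.05 and 0.05 rad/s and contact force between the fingers and chest above 0.8 N and contact force between lamp and chest below 0.05 N), for 0.3 s.
At the end, for the whole second after the job is handed in: The lamp leans untouched on the rail, 11 to 30 degrees back, lit face to the chest, foot on the bench 20 to 90 mm in front of the rail and within 60 mm of its middle, square within 12 degrees; the fingers hold the lid still at 45 to 55 degrees and nothing else carries it (all of step 1 and all of step 2); the arm keeps its last pose, push and grip.
It fails at once if a bystander is moved more than 30 mm (distance of any of jar, tub, wrench, socket, hub, bearing from where it was at the start of the episode above 0.03 m).
It fails at once if the lid is dropped (velocity of joint lid below -1.5 rad/s).
It also fails if it takes over 54 s, if anything falls off the work surface, if the arm or the gripper's body presses on something with over 40 N, if the wrist force passes 120 N, or if a joint passes its speed limit or range.

### The arm

A 6-joint arm with a two-finger parallel gripper is mounted at the origin on the work surface. World frame = base frame: x ahead of the robot, y to its left, z up, the work surface at z = 0. Lengths are in m, angles in rad, forces in N, time in s.
With the tool pointing down it reaches from about 0.225 to 0.875 m from the base axis. Payload 3.4 kg.
Tool frame: the origin (TCP) lies between the finger pads; the fingertips stand 19 mm ahead of it and the grasp point (between the pads) is the TCP (bot.nose_length is the distance from the TCP to the fingertips, in m); x points along the fingers, y is the direction in which the jaws open and shut, and the axes are right-handed (so a half turn about x gives the same grasp; the last joint's range is limited). The gripper opens to 85 mm and grips with 20 to 120 N. Pads are 22 mm wide; open, the fingers measure 114 mm over their backs; the gripper's body (76 mm by 85 mm) begins 54 mm behind the grasp point. The pads swing forward as they close: fully open they stand 13 mm farther back than shut.
Start: joints at [-1.23, 0.276, 1.505, -0, 1.361, -0.121], TCP at [0.256, -0.515, 0.25] pointing down, gripper open.
Joint ranges: [-2.89, 2.89], [-0.75, 2.08], [0.22, 2.7], [-1.18, 4.32], [0.11, 2.71], [-2.7, 2.7]. Speed limits (rad/s): [2.57, 2.57, 3.14, 3.14, 3.14, 3.14].

### API

Orientations are given as a rotation vector (axis times angle).
In Python, from station import telemetry, get_image, job, bot gives the robot as it stands. The module is installed in compiled form; this text tells all that it offers.
- The arm moves only by the tool arm_command, never from a script. Its argument "targets" is a list that holds one entry, the list of rows, each a list of 4 numbers: the shift along the tool's x, y, z in mm, then the turn about the tool's x in rad. A call has 1 to 10 rows; each row is the pose to reach, as a shift and turn from the pose commanded when the call began, along the tool's axes at that moment; what a row does not reach only later rows make up. A row lasts 1/8 s, in which the tool goes at most 62.5 mm and 10.7 degrees, less where a joint would pass 70% of its speed; a pose out of reach is approached as far as the arm can. A call with a gripper value outside its range is refused whole. "grip" is the finger opening in mm, from 0 to 85.4, set as the call begins (left out, the last holds). The fingers move at their own pace and stop on an object; "force" is the grip in N (left out, the last holds). Time passes only in rows, so rows that repeat a pose let the fingers close. It gives the time, the measured TCP pose, the force and the opening at its end, in the units of the state.
- telemetry.get_obs(): the state, without advancing time (a new reading comes with each control period).
- get_image(name): name is "scene" or "top" or "wrist"; returns a dict with "color" (384x512x3 uint8, red, green, blue), "K" (3x3 intrinsics, pixels), "world_from_camera" (4x4, takes a point from camera to world coordinates); the wrist camera has in their place "mount" (4x4, takes a point from camera to tool coordinates, whose origin is the TCP and whose axes are the tool frame's). Camera axes: x right, y down, z forward; pixel columns grow to the right and rows downward; lengths in m; the calibration is good to about 2 mm. A picture is of the moment at which its call begins: read the wrist's pose just before it. There is no depth.
- job.close_job(): hands the job in, once; it reports no verdict.
The state is a dict: "t": time; "qpos": joint angles; "dq": joint speeds; "tau": joint torques, N m; "ee_pos": TCP position; "ee_rot": TCP orientation; "force": force on the tool from outside, world axes, zero at the start; "wrist_torque": the same for the moment, N m; "grip_width": opening from 0.0 (shut) to 1.0 (fully open).
Only numpy, scipy, OpenCV 4.12 (cv2) and the standard library are available. Lean on these libraries where they do the work, as an engineer would, in place of code of your own. Each camera call takes 0.05 s, during which the arm holds its last target.

## Working session

There is one attempt and no reset: what is moved stays moved. The work goes in short steps, Python scripts to look and compute and a tool call to move; the robot and the scene stay as the last step left them, time stands still between calls to the robot, and variables do not carry over. Pictures are saved under pics/ and viewed, and the job is handed in when it is done.

Besides the shell and the picture viewer there is one more tool, called after ">>>" as name(argument=value, ...) on one line, values as JSON. arm_command: Moves the arm, as the interface text tells. Its arguments: {"type":"object","properties":{"targets":{"type":"array"},"grip":{"type":"number"},"force":{"type":"number"}},"required":["targets"]}

```bash
ls; mkdir -p pics; python3 - <<'E'
from station import telemetry, get_image, job, bot
import cv2, numpy as np
print(telemetry.get_obs()); print([a for a in dir(bot) if a[0]!='_'])
for n in ["scene","top","wrist"]:
    d=get_image(n); cv2.imwrite(f"pics/{n}0.png",d["color"][:,:,::-1]); np.savez(f"{n}0.npz",**{k:v for k,v in d.items()})
    print(n,d["K"].round(1).tolist(), np.round(d.get("world_from_camera",d.get("mount")),4).tolist())
E
```

```text
pics
{'t': 0.0, 'qpos': array([-1.23003173e+00,  2.76600179e-01,  1.50614318e+00, -3.42338818e-05,
        1.36069387e+00, -1.20989159e-01]), 'dq': array([-0.00046145,  0.00138563, -0.001119  , -0.00192763,  0.00094273,
       -0.00045061]), 'tau': array([ 1.09596576e-04, -4.16766286e+01, -2.45803875e+01, -3.38239397e-04,
        1.06545768e-02, -2.75319582e-05]), 'ee_pos': array([ 0.25599611, -0.51431397,  0.24943272]), 'ee_rot': array([ 1.96510528,  0.46384477, -1.96558085]), 'force': array([ 0.11813403,  0.26883733, -0.27656296]), 'wrist_torque': array([ 0.02304115,  0.04609462, -0.0305526 ]), 'grip_width': 1.0028671807958984}
['IKError', 'nose_length']
scene [[371.3, 0.0, 255.1], [0.0, 371.3, 189.5], [0.0, 0.0, 1.0]] [[0.2453, 0.7556, -0.6073, 1.1777], [0.9694, -0.1915, 0.1533, -0.1749], [-0.0004, -0.6264, -0.7795, 0.899], [0.0, 0.0, 0.0, 1.0]]
top [[346.6, 0.0, 254.9], [0.0, 346.6, 188.4], [0.0, 0.0, 1.0]] [[0.0122, -0.9986, 0.0521, 0.5081], [-0.999, -0.0144, -0.0413, -0.0134], [0.042, -0.0515, -0.9978, 0.9409], [0.0, 0.0, 0.0, 1.0]]
wrist [[336.4, 0.0, 257.0], [0.0, 336.4, 191.1], [0.0, 0.0, 1.0]] [[-0.0007, -0.3159, 0.9488, -0.1232], [1.0, 0.0011, 0.0011, -0.0002], [-0.0014, 0.9488, 0.3158, -0.0809], [0.0, 0.0, 0.0, 1.0]]
```

View pics/scene0.png

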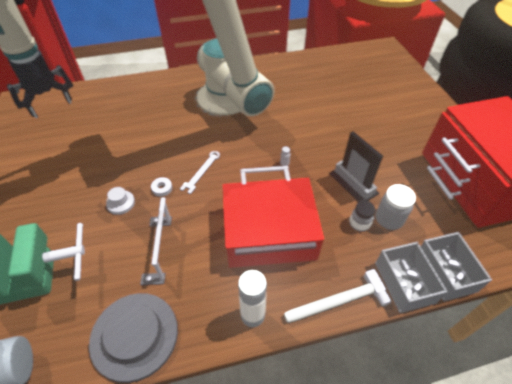

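View pics/top0.png

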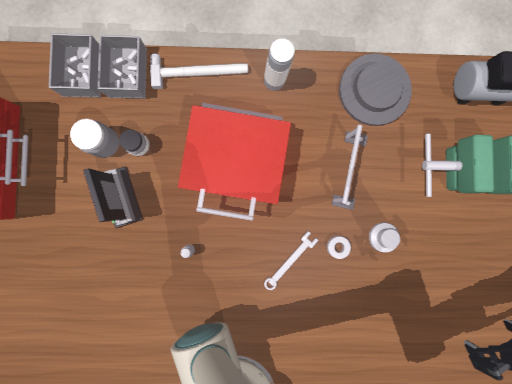

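View pics/wrist0.png

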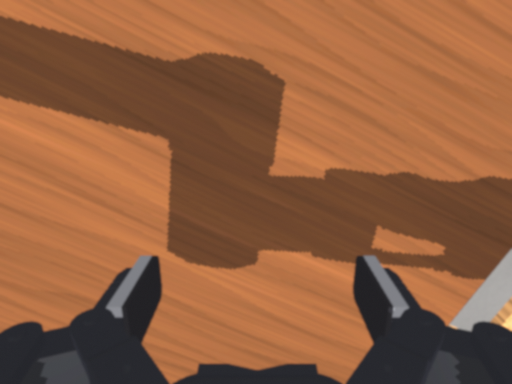

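```bash
cat > crop.py <<'E'
import cv2,sys
f,x0,y0,x1,y1,s,o=sys.argv[1:]; x0,y0,x1,y1=map(int,(x0,y0,x1,y1));s=int(s)
im=cv2.imread(f)[y0:y1,x0:x1]; im=cv2.resize(im,None,fx=s,fy=s,interpolation=cv2.INTER_CUBIC)
for k in range((x0+9)//10*10,x1,10):
    cv2.line(im,((k-x0)*s,0),((k-x0)*s,8 if k%50 else 16),(0,255,255),1); cv2.putText(im,str(k),((k-x0)*s,20),0,.35,(0,255,255),1)
for k in range((y0+9)//10*10,y1,10):
    cv2.line(im,(0,(k-y0)*s),(8,(k-y0)*s),(0,255,255),1); cv2.putText(im,str(k),(10,(k-y0)*s+4),0,.35,(0,255,255),1)
cv2.imwrite(o,im)
E
python3 crop.py pics/top0.png 70 155 160 235 8 pics/t_lamp.png
python3 crop.py pics/top0.png 170 95 300 225 5 pics/t_chest.png
python3 crop.py pics/top0.png 320 115 380 215 6 pics/t_rail.png
python3 crop.py pics/scene0.png 325 125 395 205 7 pics/s_lamp.png
```

```text
(no output)
```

View pics/t_lamp.png

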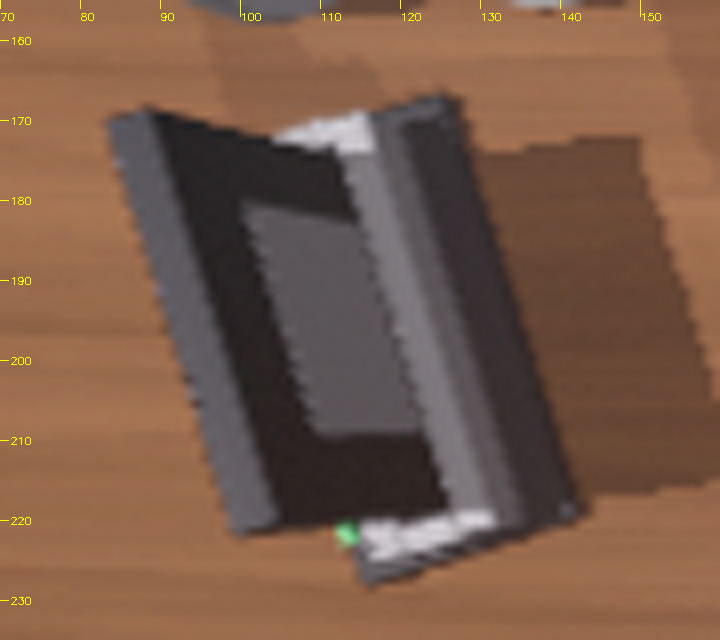

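View pics/t_chest.png

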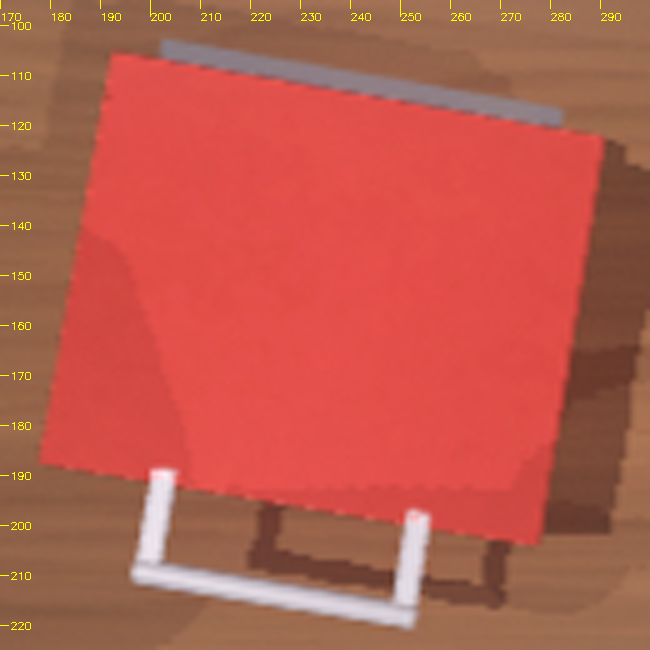

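View pics/t_rail.png

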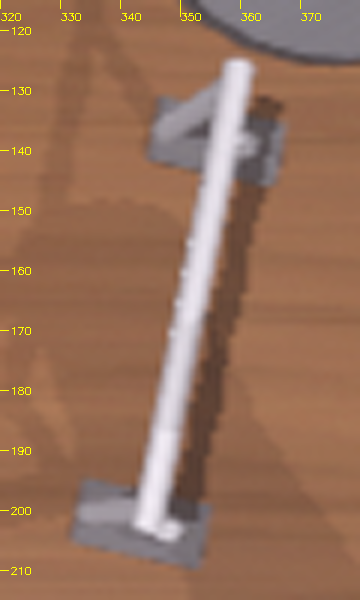

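View pics/s_lamp.png

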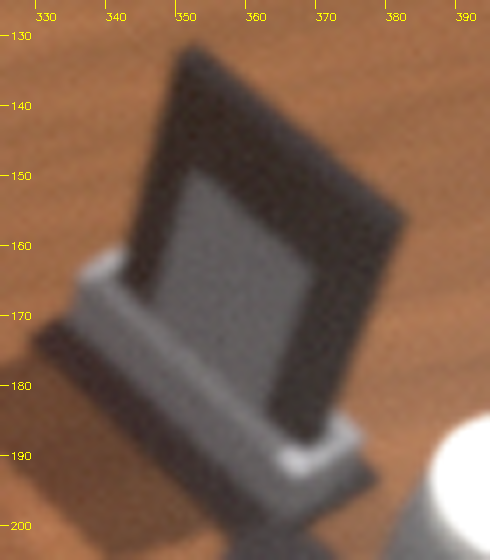

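```bash
cat > geo.py <<'E'
import numpy as np
def load(n): 
    d=np.load(n); return d
def onplane(d,uv,z):
    K=d["K"];T=d["world_from_camera"]
    r=T[:3,:3]@np.linalg.solve(K,np.array([uv[0],uv[1],1.])); o=T[:3,3]
    return o+r*(z-o[2])/r[2]
def proj(d,p):
    T=np.linalg.inv(d["world_from_camera"]);q=T[:3,:3]@np.asarray(p)+T[:3,3];u=d["K"]@q;return u[:2]/u[2]
E
python3 - <<'E'
from geo import *
t=load("top0.npz");s=load("scene0.npz")
def P(l,z,d=t):
    a=np.array([onplane(d,u,z) for u in l]);print(a[:,:2].round(4).tolist(),'mean',a.mean(0).round(4));return a
print("lamp top");a=P([(83.5,170),(88.3,168.3),(104.7,220.3),(99.5,222)],.175)
v=a[0]-a[3];w=a[1]-a[2];print(np.degrees(np.arctan2(v[1],v[0])),np.degrees(np.arctan2(w[1],w[0])),np.linalg.norm(v),np.linalg.norm(w))
P([(351.5,132),(382.5,156.5)],.175,s)
print("lid");a=P([(192.5,105.5),(290.5,122.5),(278,204),(178,187.5)],.106)
for i in range(4): v=a[i]-a[(i+1)%4];print(np.degrees(np.arctan2(v[1],v[0])),np.linalg.norm(v))
print("bar");a=P([(196.5,209.5),(252.5,218.5)],.103);v=a[0]-a[1];print(np.degrees(np.arctan2(v[1],v[0])),np.linalg.norm(v))
print("rail");a=P([(358.5,125.5),(344.5,203)],.095);v=a[0]-a[1];print(np.degrees(np.arctan2(v[1],v[0])),np.linalg.norm(v))
for nm,u,z in [("jar",(92,137),.11),("tub",(131,140),.075),("socket",(188,251),.065),("hub",(384,235),.05),("bearing",(340,247),.02)]: print(nm,onplane(t,u,z).round(3))
from scipy.spatial.transform import Rotation as R
print(R.from_rotvec([ 1.96510528,  0.46384477, -1.96558085]).as_matrix().round(3))
E
```

```text
lamp top
[[0.5828, 0.3286], [0.5866, 0.3185], [0.4742, 0.2796], [0.4704, 0.2905]] mean [0.5285 0.3043 0.175 ]
18.75127458254507 19.11123385544315 0.11863088277523735 0.11899788749495438
[[0.4768, 0.2862], [0.5872, 0.3281]] mean [0.532  0.3071 0.175 ]
lid
[[0.7508, 0.1061], [0.7145, -0.1332], [0.5147, -0.1042], [0.5511, 0.1362]] mean [0.6328 0.0012 0.106 ]
81.36366835079387 0.2420021896767758
-8.25285606677782 0.20188408005837774
-98.61649852124661 0.24321067219019446
171.40415543423475 0.2019637969888444
bar
[[0.4991, 0.0915], [0.479, -0.0431]] mean [0.4891 0.0242 0.103 ]
81.5211311292507 0.1361576283693988
rail
[[0.7135, -0.3058], [0.5193, -0.2701]] mean [ 0.6164 -0.2879  0.095 ]
-10.41301313593715 0.1974082426001304
jar [0.668 0.341 0.11 ]
tub [0.669 0.26  0.075]
socket [0.395 0.115 0.065]
hub [ 0.438 -0.388  0.05 ]
bearing [ 0.403 -0.281  0.02 ]
[[-0.001  0.446 -0.895]
 [ 0.002 -0.895 -0.446]
 [-1.    -0.002 -0.   ]]
```

```bash
cat > mv.py <<'E'
import sys,numpy as np
from station import telemetry
from scipy.spatial.transform import Rotation as R
def rel(x,y,z,yaw=None):
    o=telemetry.get_obs();M=R.from_rotvec(o["ee_rot"]).as_matrix();p=o["ee_pos"]
    s=M.T@(np.array([x,y,z])-p)*1000
    y0=np.degrees(np.arctan2(M[1,1],M[0,1]))
    t=0 if yaw is None else -np.radians(((yaw-y0)+180)%360-180)
    print("t",round(o["t"],2),"pos",p.round(4),"yaw",y0.round(2),"toolx",M[:,0].round(3),"q",o["qpos"].round(2),"F",o["force"].round(2),"g",round(o["grip_width"],3));print("shift",s.round(1),"turn",round(t,3))
if __name__=="__main__": rel(*map(float,sys.argv[1:]))
E
python3 mv.py .529 .3045 .26 -71.1
```

```text
t 0.15 pos [ 0.2561 -0.5144  0.2496] yaw -63.54 toolx [-0.     0.001 -1.   ] q [-1.23  0.28  1.51 -0.    1.36 -0.12] F [ 0.71 -0.32  0.22] g 1.0
shift [  -9.4 -611.6 -609.2] turn 0.132
```

>>> arm_command(targets=[[[-2,-40,-40,0.01],[-5,-80,-80,0.03],[-10,-120,-120,0.05],[-10,-160,-160,0.07],[-10,-200,-200,0.09],[-10,-240,-240,0.11],[-10,-280,-280,0.132],[-10,-320,-320,0.132],[-10,-360,-360,0.132],[-10,-400,-400,0.132]]], grip=85)

```text
t: 1.4
ee_pos: [0.4363, 0.0234, 0.2603]
ee_rot: [2.043, 0.34, -2.042]
force: [0.1, -0.7, -0.3]
grip_width: 0.993
```

```bash
python3 mv.py .529 .3045 .26 -71.1
```

```text
t 1.4 pos [0.4363 0.0234 0.2603] yaw -71.1 toolx [ 0.001 -0.    -1.   ] q [-0.11  0.06  1.75 -0.    1.33  1.14] F [ 0.15 -0.68 -0.28] g 0.993
shift [   0.3 -235.9 -178.8] turn 0.0
```

>>> arm_command(targets=[[[0,-40,-30,0],[0,-80,-60,0],[0,-120,-90,0],[0,-160,-120,0],[0,-200,-150,0],[0,-220,-168,0],[0,-236,-179,0],[0,-236,-179,0],[0,-236,-179,0]]])

```text
t: 2.52
ee_pos: [0.5285, 0.3017, 0.2602]
ee_rot: [2.042, 0.338, -2.044]
force: [0.2, -0.9, 0.0]
grip_width: 0.994
```

```bash
cat > snap.py <<'E'
import sys,cv2,numpy as np
from station import get_image,telemetry
from scipy.spatial.transform import Rotation as R
for a in sys.argv[1:]:
    n,tag=a.split(":")
    o=telemetry.get_obs();d=get_image(n); d=dict(d)
    if "mount" in d:
        T=np.eye(4);T[:3,:3]=R.from_rotvec(o["ee_rot"]).as_matrix();T[:3,3]=o["ee_pos"];d["world_from_camera"]=T@d["mount"]
    np.savez(f"{n}{tag}.npz",**d);cv2.imwrite(f"pics/{n}{tag}.png",d["color"][:,:,::-1])
E
python3 mv.py .529 .3045 .26 -71.1; python3 snap.py wrist:1
```

```text
t 2.52 pos [0.5285 0.3017 0.2602] yaw -71.14 toolx [-0.001 -0.001 -1.   ] q [ 0.4   0.32  1.41 -0.    1.41  1.65] F [ 0.15 -0.86  0.02] g 0.994
shift [ 0.2 -2.5 -1.3] turn -0.001
```

View pics/wrist1.png

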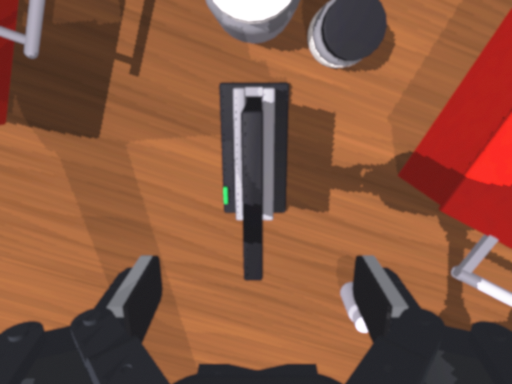

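```bash
python3 crop.py pics/wrist1.png 205 75 305 290 3 pics/w1c.png; python3 - <<'E'
from geo import *
d=load("wrist1.npz")
c=np.array([.529,.3045]);a=np.radians(18.9);u=np.array([np.cos(a),np.sin(a)]);n=np.array([-u[1],u[0]])
for z in (.175,.042):
  for i in(-1,1):
    for j in(-1,1): print(z,i,j,proj(d,[*(c+.06*i*u+.007*j*n),z]).round(1))
E
```

```text
0.175 -1 -1 [263.  283.5]
0.175 -1 1 [243.6 283.5]
0.175 1 -1 [264.3 112.9]
0.175 1 1 [241.2 112.9]
0.042 -1 -1 [260.8 213.3]
0.042 -1 1 [248.  213.3]
0.042 1 -1 [261.3  99.9]
0.042 1 1 [247.1  99.9]
```

View pics/w1c.png

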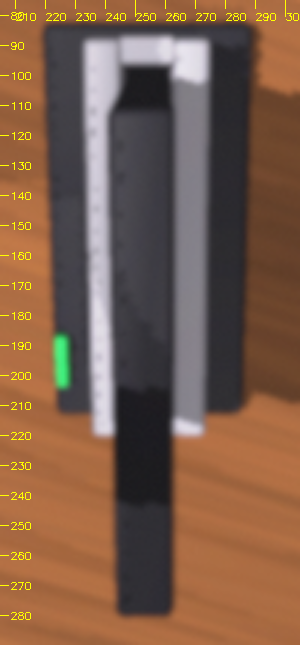

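>>> arm_command(targets=[[[0,-3.5,-3.5,0],[20,-3.5,-3.5,0],[45,-3.5,-3.5,0],[70,-3.5,-3.5,0],[90,-3.5,-3.5,0],[105,-3.5,-3.5,0],[110,-3.5,-3.5,0],[110,-3.5,-3.5,0]]])

```text
t: 3.58
ee_pos: [0.5314, 0.3072, 0.1505]
ee_rot: [2.043, 0.34, -2.043]
force: [-0.4, 0.0, -0.4]
grip_width: 0.992
```

>>> arm_command(targets=[[[0,0,0,0],[0,0,0,0],[0,0,0,0],[0,0,0,0],[0,0,0,0],[0,0,0,0]]], grip=0, force=40)

```text
t: 4.32
ee_pos: [0.5314, 0.3071, 0.1505]
ee_rot: [2.043, 0.34, -2.042]
force: [-0.3, -0.9, 2.3]
grip_width: 0.158
```

```bash
python3 mv.py .5306 .306 .35 -71.1; python3 snap.py wrist:2
```

```text
t 4.33 pos [0.5314 0.3071 0.1505] yaw -71.1 toolx [ 0.001 -0.    -1.   ] q [ 0.41  0.4   1.57 -0.    1.17  1.65] F [-0.3  -0.92  2.28] g 0.158
shift [-199.5    0.9    1. ] turn 0.0
```

View pics/wrist2.png

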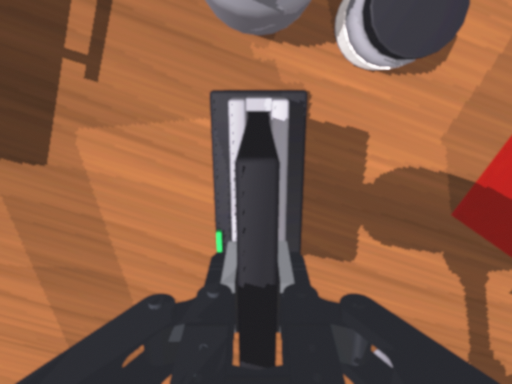

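>>> arm_command(targets=[[[-5,0,0,0],[-15,0,0,0],[-30,0,0,0],[-50,0,0,0],[-80,0,0,0],[-110,0,0,0],[-140,0,0,0],[-170,0,0,0],[-190,0,0,0],[-200,0,0,0]]], force=60)

```text
t: 5.62
ee_pos: [0.5314, 0.3074, 0.3525]
ee_rot: [2.046, 0.341, -2.04]
force: [0.8, -0.7, -3.3]
grip_width: 0.157
```

```bash
python3 mv.py .625 -.24 .35 -100.4;  python3 snap.py top:2 scene:2; python3 crop.py pics/scene2.png 300 40 420 210 4 pics/s2c.png
```

```text
t 5.62 pos [0.5314 0.3074 0.3525] yaw -71.1 toolx [ 0.003  0.001 -1.   ] q [0.41 0.3  1.22 0.   1.61 1.65] F [ 0.84 -0.71 -3.3 ] g 0.157
shift [  2.1 548.2  88.7] turn 0.511
```

View pics/s2c.png

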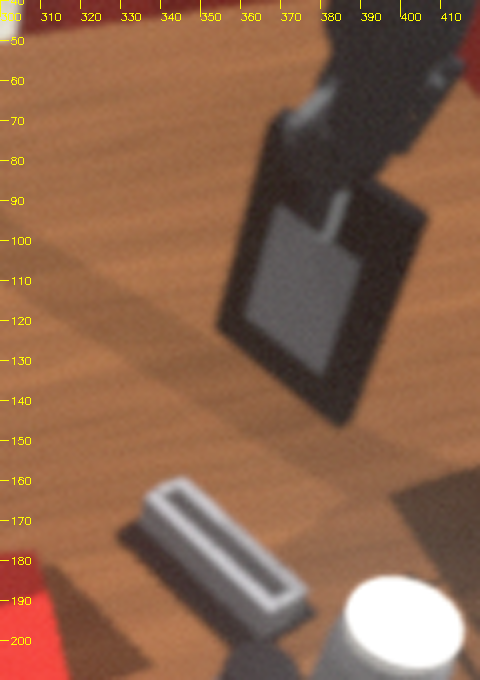

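>>> arm_command(targets=[[[0,20,3,0.02],[0,50,8,0.05],[0,95,15,0.1],[0,140,23,0.15],[0,185,30,0.2],[0,230,37,0.25],[0,275,44,0.3],[0,320,52,0.35],[0,365,59,0.4],[0,405,66,0.45]]])

```text
t: 6.98
ee_pos: [0.599, -0.1001, 0.349]
ee_rot: [-2.155, 0.134, 2.16]
force: [0.5, 0.2, -3.1]
grip_width: 0.153
```

```bash
python3 mv.py .625 -.24 .35 -100.4
```

```text
t 6.97 pos [ 0.599  -0.1001  0.349 ] yaw -97.09 toolx [-0.003 -0.    -1.   ] q [-0.28  0.29  1.24 -0.    1.61  1.41] F [ 0.54  0.19 -3.11] g 0.153
shift [ -1.  135.6 -43.1] turn 0.058
```

>>> arm_command(targets=[[[0,35,-10,0.02],[0,70,-20,0.04],[0,105,-32,0.058],[0,125,-40,0.058],[0,135,-43,0.058],[0,135,-43,0.058],[0,135,-43,0.058]]])

```text
t: 7.85
ee_pos: [0.6262, -0.2352, 0.3505]
ee_rot: [-2.128, 0.188, 2.129]
force: [-0.0, -0.1, -3.3]
grip_width: 0.154
```

```bash
python3 mv.py .625 -.24 .35 -100.4;  python3 snap.py wrist:3 scene:3 top:3
```

```text
t 7.85 pos [ 0.6262 -0.2352  0.3505] yaw -100.14 toolx [-0.     0.001 -1.   ] q [-0.46  0.39  1.09  0.    1.66  1.28] F [-0.01 -0.12 -3.29] g 0.154
shift [0.5 4.9 0.4] turn 0.005
```

View pics/wrist3.png

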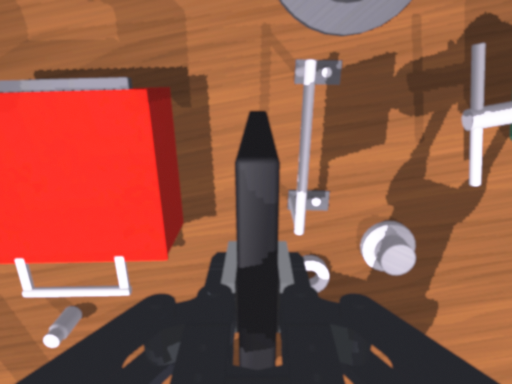

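View pics/scene3.png

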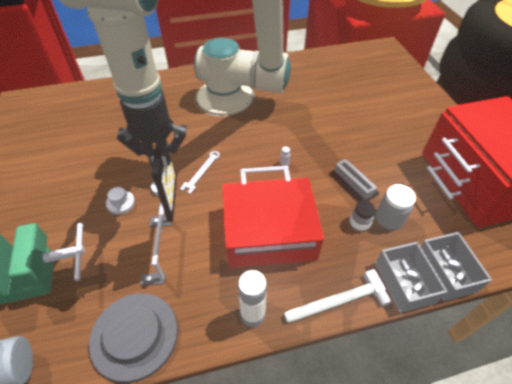

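```bash
python3 crop.py pics/wrist3.png 280 45 350 245 4 pics/w3c.png; python3 crop.py pics/scene3.png 130 210 180 290 7 pics/s3c.png;python3 - <<'E'
from geo import *
d=load("wrist3.npz");s=load("scene3.npz")
c=np.array([.6164,-.2879]);a=np.radians(-10.4);u=np.array([np.cos(a),np.sin(a)])
for i in (-.1,.1): print(i,proj(d,[*(c+i*u),.095]).round(1),proj(s,[*(c+i*u),.095]).round(1))
E
```

```text
-0.1 [299.7 233.5] [162.2 198.1]
0.1 [308.5  60.5] [154.6 264.4]
```

View pics/w3c.png

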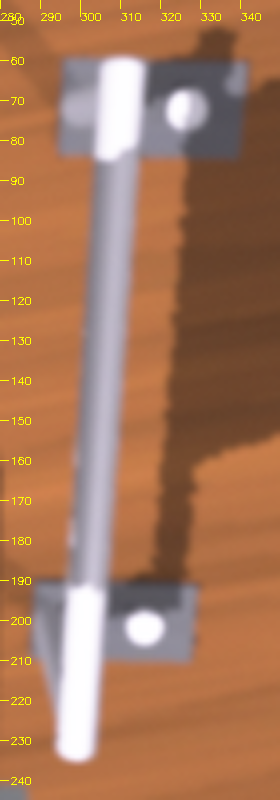

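View pics/s3c.png

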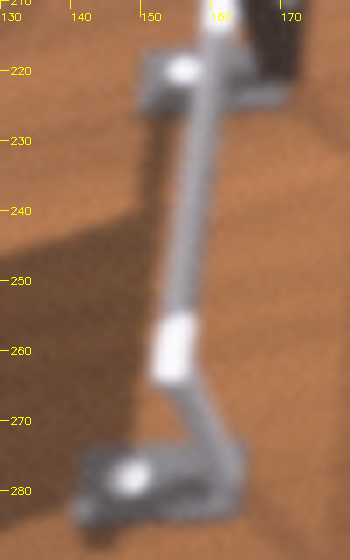

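>>> arm_command(targets=[[[15,3,0,0.01],[40,5,0.5,0.02],[75,5,0.5,0.025],[110,5,0.5,0.025],[145,5,0.5,0.025],[170,5,0.5,0.025],[190,5,0.5,0.025],[200,5,0.5,0.025],[204,5,0.5,0.025],[204,5,0.5,0.025]]])

```text
t: 9.25
ee_pos: [0.6252, -0.2414, 0.1466]
ee_rot: [-2.115, 0.216, 2.114]
force: [-0.0, -1.2, -4.1]
grip_width: 0.16
```

```bash
python3 mv.py .6255 -.2407 .1405 -101.5;  python3 snap.py wrist:4 scene:4 top:4;python3 crop.py pics/scene4.png 110 130 230 290 5 pics/s4c.png
```

```text
t 9.25 pos [ 0.6252 -0.2414  0.1466] yaw -101.64 toolx [ 0.001 -0.    -1.   ] q [-0.47  0.48  1.44 -0.    1.22  1.3 ] F [-0.02 -1.17 -4.07] g 0.16
shift [ 6.1 -0.8 -0.1] turn -0.002
```

View pics/s4c.png

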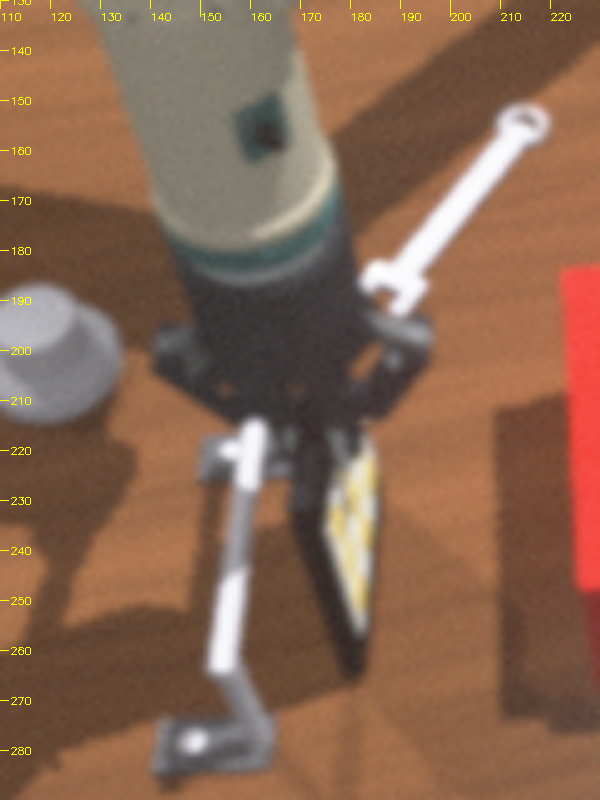

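View pics/wrist4.png

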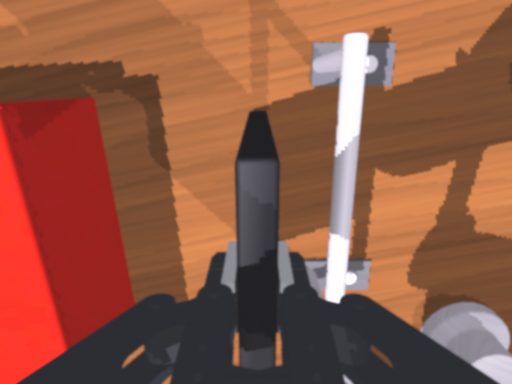

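```bash
python3 - <<'E'
from geo import *
d=load("wrist4.npz")
a=onplane(d,(355.5,35),.099);b=onplane(d,(333,300),.099);v=a-b;print(a,b,np.linalg.norm(v),np.degrees(np.arctan2(v[1],v[0])))
t=load("top4.npz")
E
python3 - <<'E'
import sys;sys.path.insert(0,'.')
from geo import *
d=load("wrist3.npz")
a=onplane(d,(311,58.5),.097);b=onplane(d,(296.5,235),.097);v=a-b;print(a,b,(a+b)/2,np.linalg.norm(v),np.degrees(np.arctan2(v[1],v[0])))
E
```

```text
[ 0.71432008 -0.30656017  0.099     ] [ 0.57218502 -0.27735798  0.099     ] 0.14510389644685256 -11.6100748043412
[ 0.71614847 -0.30847442  0.097     ] [ 0.51771981 -0.26553662  0.097     ] [ 0.61693414 -0.28700552  0.097     ] 0.20302114640783261 -12.209931957287203
```

>>> arm_command(targets=[[[2,-0.5,0,0],[4,-0.5,0,0],[5.5,-0.5,0,0],[5.5,-0.5,0,0]]])

```text
t: 9.9
ee_pos: [0.6251, -0.2409, 0.1407]
ee_rot: [-2.114, 0.216, 2.115]
force: [-0.4, -0.0, -3.6]
grip_width: 0.155
```

>>> arm_command(targets=[[[0.7,0,0,0],[1.2,0,0,0],[1.2,0,0,0]]])

```text
t: 10.28
ee_pos: [0.6252, -0.2409, 0.1406]
ee_rot: [-2.115, 0.216, 2.114]
force: [-2.3, 1.0, 4.0]
grip_width: 0.156
```

>>> arm_command(targets=[[[-0.7,0,0,0],[-0.7,0,0,0],[-0.7,0,0,0],[-0.7,0,0,0]]], grip=24, force=30)

```text
t: 10.78
ee_pos: [0.6252, -0.2409, 0.1401]
ee_rot: [-2.114, 0.216, 2.114]
force: [-0.0, 0.5, -0.4]
grip_width: 0.281
```

>>> arm_command(targets=[[[-5,0,0,0],[-12,0,0,0],[-18,0,0,0],[-18,0,0,0]]])

```text
t: 11.28
ee_pos: [0.6256, -0.2411, 0.1594]
ee_rot: [-2.117, 0.216, 2.113]
force: [1.2, -0.8, -0.1]
grip_width: 0.285
```

```bash
python3 mv.py .6255 -.2407 .1405 -101.5;  python3 snap.py wrist:5 scene:5;python3 crop.py pics/scene5.png 110 130 230 290 5 pics/s5c.png
```

```text
t 11.28 pos [ 0.6256 -0.2411  0.1594] yaw -101.64 toolx [ 0.002 -0.001 -1.   ] q [-0.47  0.47  1.43 -0.    1.24  1.3 ] F [ 1.18 -0.79 -0.11] g 0.285
shift [18.9 -0.4  0.2] turn -0.002
```

View pics/s5c.png

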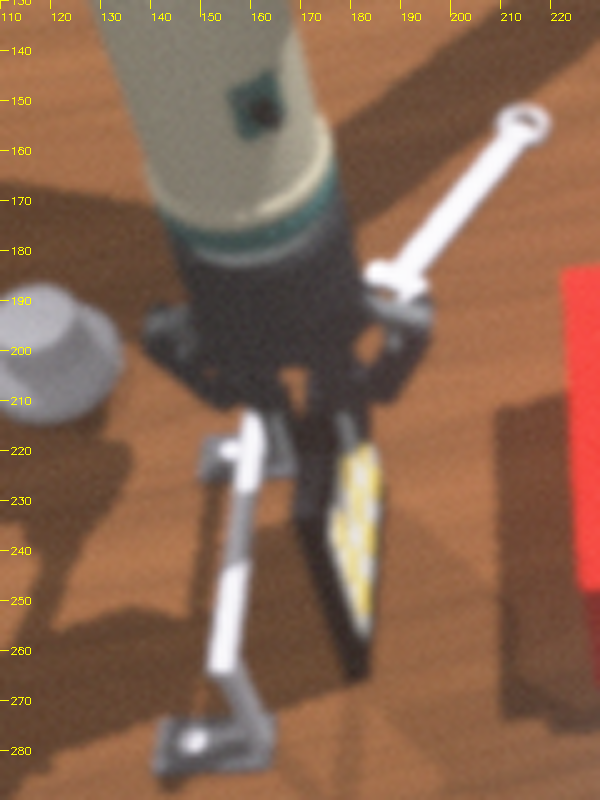

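View pics/wrist5.png

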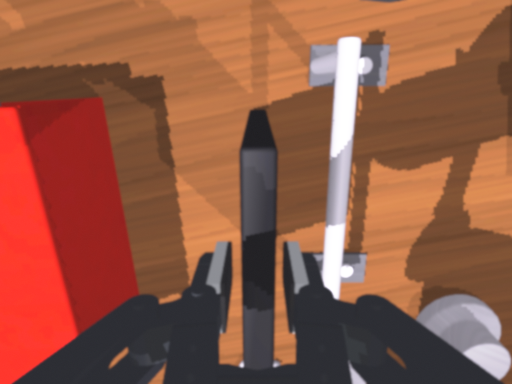

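>>> arm_command(targets=[[[0,3,0,0],[0,6,0,0],[0,9,0,0],[0,12,0,0],[0,15,0,0],[0,18,0,0],[0,21,0,0],[0,24,0,0],[0,27,0,0],[0,30,0,0]]])

```text
t: 12.62
ee_pos: [0.619, -0.2705, 0.1583]
ee_rot: [-2.115, 0.216, 2.114]
force: [0.9, -0.4, -0.2]
grip_width: 0.282
```

```bash
python3 mv.py .6255 -.2407 .1405 -101.5;  python3 snap.py wrist:6 scene:6;python3 crop.py pics/scene6.png 110 130 230 290 5 pics/s6c.png
```

```text
t 12.62 pos [ 0.619  -0.2705  0.1583] yaw -101.64 toolx [ 0. -0. -1.] q [-0.51  0.48  1.41 -0.    1.25  1.26] F [ 0.86 -0.45 -0.21] g 0.282
shift [ 17.8 -30.5  -0.3] turn -0.002
```

View pics/s6c.png

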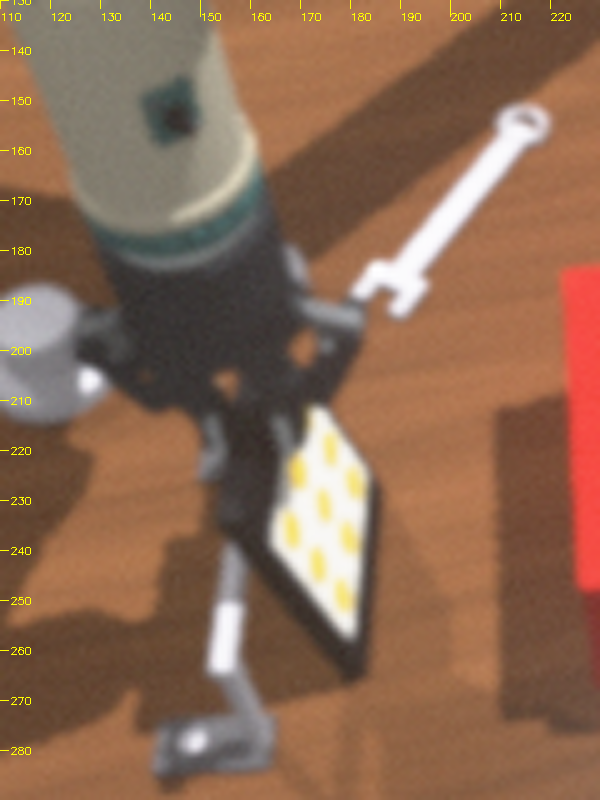

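View pics/wrist6.png

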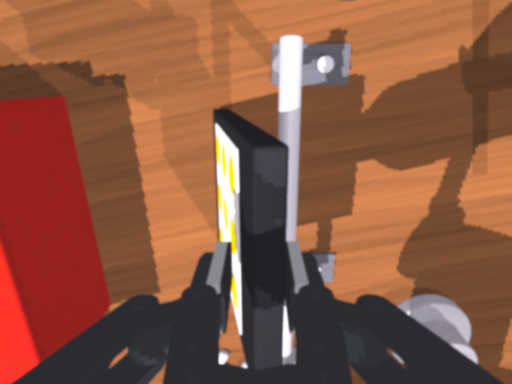

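>>> arm_command(targets=[[[0,3,0,0],[0,6,0,0],[0,9,0,0],[0,12,0,0],[0,14,0,0],[0,16,0,0],[0,18,0,0],[0,20,0,0],[0,20,0,0]]])

```text
t: 13.85
ee_pos: [0.615, -0.29, 0.1583]
ee_rot: [-2.115, 0.216, 2.114]
force: [-0.4, -0.5, 0.1]
grip_width: 0.28
```

```bash
python3 mv.py .6255 -.2407 .1405 -101.5;  python3 snap.py wrist:7 scene:7;python3 crop.py pics/scene7.png 110 130 230 290 5 pics/s7c.png
```

```text
t 13.85 pos [ 0.615  -0.29    0.1583] yaw -101.65 toolx [ 0. -0. -1.] q [-0.54  0.49  1.4  -0.    1.25  1.23] F [-0.37 -0.48  0.1 ] g 0.28
shift [ 17.8 -50.5  -0.3] turn -0.003
```

View pics/s7c.png

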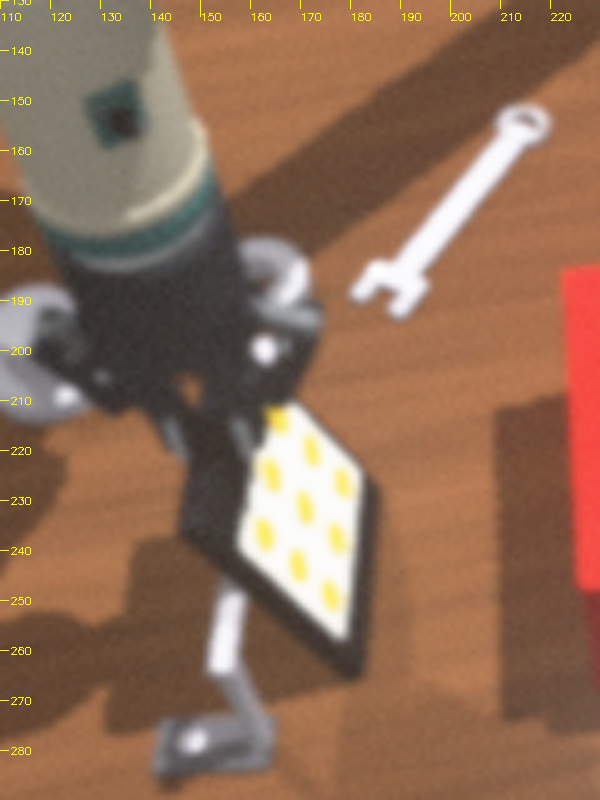

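View pics/wrist7.png

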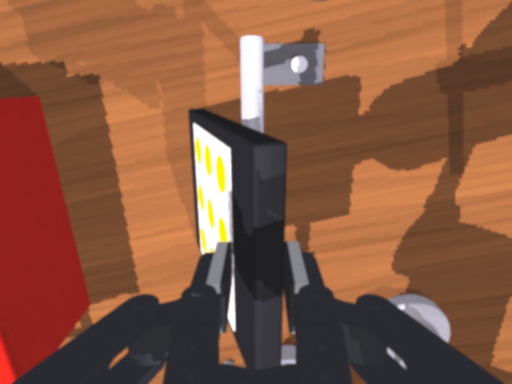

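>>> arm_command(targets=[[[0,2,0,0],[0,4,0,0],[0,4,0,0]]], grip=32)

```text
t: 14.32
ee_pos: [0.6142, -0.2939, 0.1583]
ee_rot: [-2.114, 0.216, 2.114]
force: [-0.3, 0.4, 1.0]
grip_width: 0.373
```

>>> arm_command(targets=[[[0,0,0,0],[0,0,0,0],[0,0,0,0],[0,0,0,0],[-5,0,0,0],[-20,0,0,0],[-40,0,0,0],[-70,0,0,0],[-100,0,0,0],[-100,0,0,0]]], grip=70)

```text
t: 15.58
ee_pos: [0.6157, -0.2946, 0.2627]
ee_rot: [-2.124, 0.219, 2.108]
force: [0.2, 0.1, 0.2]
grip_width: 0.82
```

```bash
python3 mv.py .6255 -.2407 .1405 -101.5;  python3 snap.py wrist:8 scene:8 top:8;python3 crop.py pics/scene8.png 110 130 230 290 5 pics/s8c.png
```

```text
t 15.57 pos [ 0.6157 -0.2946  0.2627] yaw -101.64 toolx [ 0.007 -0.004 -1.   ] q [-0.55  0.43  1.24 -0.    1.47  1.23] F [0.23 0.06 0.22] g 0.82
shift [122.1 -55.1   2.2] turn -0.002
```

View pics/s8c.png

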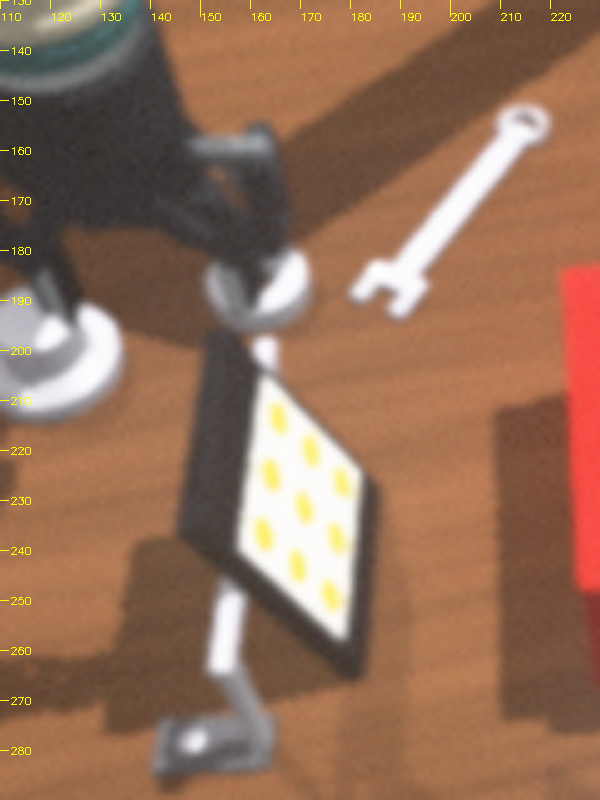

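View pics/wrist8.png

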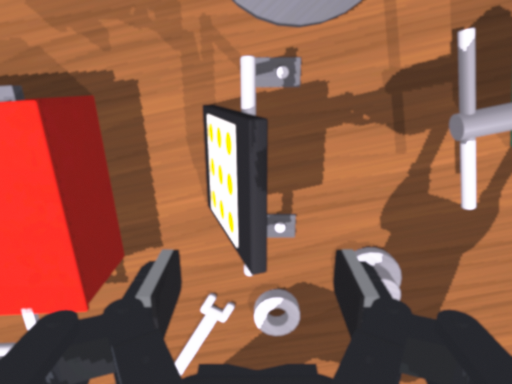

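```bash
cat > lm.py <<'E'
from geo import *
def corners(c,yaw,t):
    a=np.radians(yaw);u=np.array([np.cos(a),np.sin(a),0]);n=np.array([-u[1],u[0],0]);z=np.array([0,0,1.])
    t=np.radians(t);X=n*np.cos(t)+z*np.sin(t);Z=-n*np.sin(t)+z*np.cos(t)
    B=np.array([c[0],c[1],.007*np.sin(t)])
    return {(i,j,k):B+i*.06*u+j*.007*X+k*.165*Z for i in(-1,1) for j in(-1,1) for k in(0,1)}
E
python3 - <<'E'
from lm import *
s=load("scene8.npz");w=load("wrist8.npz")
for t in (17,20,23):
    C=corners((.626,-.2409),-11.6,t);print(t)
    for k in [(1,1,0),(1,1,1),(1,-1,1),(-1,1,1),(-1,-1,1)]: print(k,proj(s,C[k]).round(1),proj(w,C[k]).round(1))
E
python3 crop.py pics/wrist8.png 195 90 285 285 4 pics/w8c.png
```

```text
17
(1, 1, 0) [183.7 266. ] [200.3 101.7]
(1, 1, 1) [152.5 235.1] [236.2 115.1]
(1, -1, 1) [147.1 236.3] [256.6 114.5]
(-1, 1, 1) [158.6 194.4] [239.1 275.4]
(-1, -1, 1) [153.6 195.6] [256.6 272.5]
20
(1, 1, 0) [183.6 265.9] [200.3 101.7]
(1, 1, 1) [149.1 235.7] [248.9 114.8]
(1, -1, 1) [143.9 237. ] [268.6 114.2]
(-1, 1, 1) [155.5 195. ] [250. 274.]
(-1, -1, 1) [150.6 196.4] [266.9 270.6]
23
(1, 1, 0) [183.5 265.7] [200.3 101.7]
(1, 1, 1) [145.8 236.4] [261.3 114.5]
(1, -1, 1) [140.8 237.9] [280.  113.7]
(-1, 1, 1) [152.4 195.7] [260.6 272.2]
(-1, -1, 1) [147.8 197.2] [276.7 268.5]
```

View pics/w8c.png

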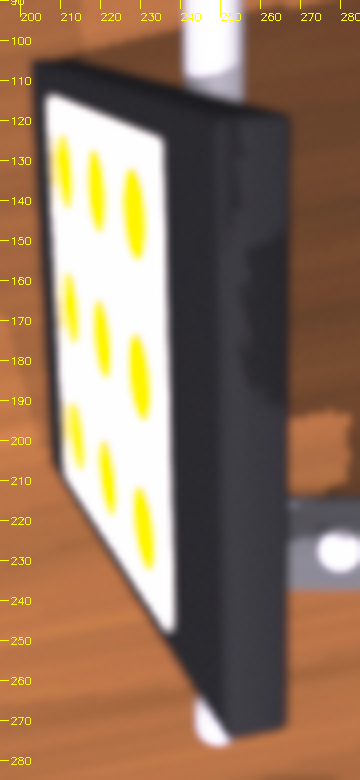

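```bash
python3 mv.py .488 .0235 .24 -8.5
```

```text
t 15.72 pos [ 0.6138 -0.2935  0.2578] yaw -101.64 toolx [-0.001  0.    -1.   ] q [-0.55  0.43  1.24 -0.    1.47  1.23] F [ 0.26  0.44 -1.01] g 0.823
shift [  18.1 -285.1  187.2] turn -1.626
```

>>> arm_command(targets=[[[0,-15,10,-0.1],[0,-45,30,-0.25],[0,-75,50,-0.4],[0,-107,70,-0.56],[0,-139,91,-0.72],[0,-171,112,-0.88],[0,-203,133,-1.04],[0,-235,154,-1.2],[5,-262,172,-1.36],[5,-280,184,-1.5]]], grip=40)

```text
t: 16.98
ee_pos: [0.4887, 0.0191, 0.2517]
ee_rot: [1.403, 1.073, -1.407]
force: [-0.3, -1.4, -0.0]
grip_width: 0.47
```

```bash
python3 mv.py .488 .0235 .24 -8.5
```

```text
t 16.98 pos [0.4887 0.0191 0.2517] yaw -15.38 toolx [-0.004  0.001 -1.   ] q [-0.1   0.15  1.67  0.    1.32  0.16] F [-0.29 -1.4  -0.01] g 0.47
shift [11.8 -1.8 -4.1] turn -0.12
```

>>> arm_command(targets=[[[3,0,0,-0.12],[10,0,0,-0.12],[10,0,0,-0.12],[10,0,0,-0.12]]])

```text
t: 17.48
ee_pos: [0.4905, 0.0173, 0.2429]
ee_rot: [1.322, 1.132, -1.323]
force: [-0.4, -0.3, -0.1]
grip_width: 0.471
```

```bash
python3 mv.py .488 .0235 .24 -8.5; python3 snap.py wrist:9 top:9; python3 crop.py pics/wrist9.png 120 0 400 240 2 pics/w9c.png
```

```text
t 17.48 pos [0.4905 0.0173 0.2429] yaw -8.91 toolx [-0.001 -0.    -1.   ] q [-0.11  0.15  1.69 -0.    1.3   0.05] F [-0.43 -0.29 -0.07] g 0.471
shift [ 2.9 -3.4 -5.7] turn -0.007
```

View pics/wrist9.png

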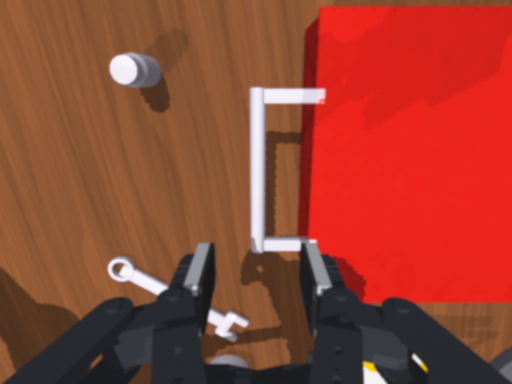

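View pics/top9.png

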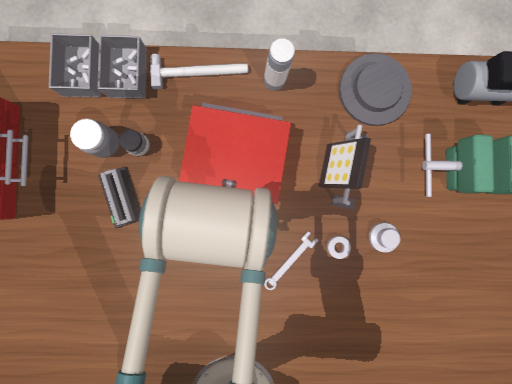

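```bash
python3 - <<'E'
from geo import *
d=load("wrist9.npz")
a=onplane(d,(257,92),.109);b=onplane(d,(257.5,248),.109);v=a-b
a=onplane(d,(257,95),.103);b=onplane(d,(257.5,244),.103);v=a-b;print(a,b,(a+b)/2,np.linalg.norm(v),np.degrees(np.arctan2(v[1],v[0])))
E
python3 mv.py .488 .0235 .104 -8.5; python3 crop.py pics/wrist9.png 235 75 335 260 3 pics/w9c.png
```

```text
[0.50091086 0.08621608 0.103     ] [ 0.48218423 -0.03717763  0.103     ] [0.49154755 0.02451922 0.103     ] 0.12480662344890495 81.37045499574984
t 17.57 pos [0.4907 0.0174 0.2433] yaw -8.89 toolx [ 0. -0. -1.] q [-0.11  0.15  1.69 -0.    1.3   0.05] F [ 0.89 -1.01  0.73] g 0.468
shift [139.3  -3.6  -5.7] turn -0.007
```

View pics/w9c.png

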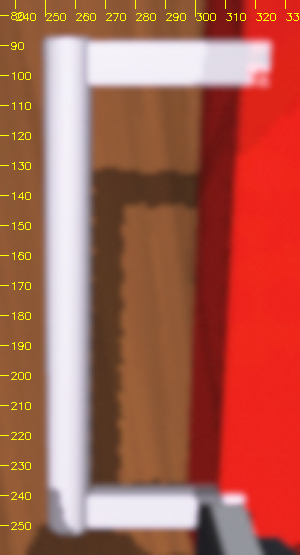

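>>> arm_command(targets=[[[15,0,-3,-0.005],[40,0,-7,-0.007],[70,0,-7,-0.007],[100,0,-7,-0.007],[120,0,-7,-0.007],[133,0,-7,-0.007],[138,0,-7,-0.007],[138,0,-7,-0.007]]])

```text
t: 18.58
ee_pos: [0.4918, 0.0245, 0.1053]
ee_rot: [1.317, 1.136, -1.317]
force: [0.8, 0.1, 0.1]
grip_width: 0.467
```

```bash
python3 mv.py .4905 .0245 .104 -8.5; python3 snap.py wrist:10 scene:10
```

```text
t 18.57 pos [0.4918 0.0245 0.1053] yaw -8.42 toolx [ 0. -0. -1.] q [-0.09  0.28  1.9  -0.    0.96  0.06] F [0.81 0.11 0.11] g 0.467
shift [ 1.3 -1.2  0.2] turn 0.001
```

View pics/wrist10.png

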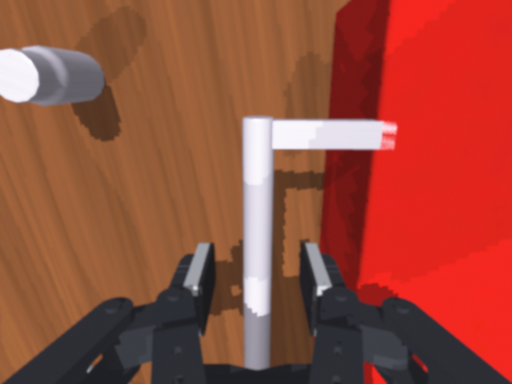

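Bar (col ~257) lies centred between the fingers, lid-side finger clear of the chest. Close.

>>> arm_command(targets=[[[0,0,0,0],[0,0,0,0],[0,0,0,0],[0,0,0,0],[0,0,0,0]]], grip=0, force=40)

```text
t: 19.3
ee_pos: [0.4918, 0.0245, 0.1059]
ee_rot: [1.317, 1.135, -1.316]
force: [-0.5, 0.8, 6.2]
grip_width: 0.121
```

```bash
python3 mv.py .4905 .0245 .104 -8.5; python3 -c "
import numpy as np
d=.0121
for t in range(0,51,2):
    a=np.radians(t); print(t,round(247*(np.sin(a+d)-np.sin(d)),1),round(247*(np.cos(d)-np.cos(a+d)),1))"
```

```text
t 19.3 pos [0.4918 0.0245 0.1059] yaw -8.43 toolx [ 0.001 -0.    -1.   ] q [-0.09  0.28  1.9  -0.    0.96  0.06] F [-0.52  0.81  6.19] g 0.121
shift [ 1.9 -1.3  0.2] turn 0.001
0 0.0 0.0
2 8.6 0.3
4 17.2 0.8
6 25.8 1.7
8 34.3 2.8
10 42.8 4.3
12 51.3 6.0
14 59.7 8.1
16 68.0 10.4
18 76.2 13.0
20 84.3 15.9
22 92.3 19.1
24 100.2 22.6
26 108.0 26.3
28 115.6 30.3
30 123.1 34.6
32 130.4 39.1
34 137.6 43.9
36 144.6 48.9
38 151.4 54.2
40 158.1 59.7
42 164.5 65.4
44 170.7 71.4
46 176.8 77.6
48 182.6 83.9
50 188.1 90.5
```

>>> arm_command(targets=[[[-4.3,0.1,0,0],[-8.6,0.3,0,0],[-17.2,0.8,0,0],[-25.8,1.7,0,0],[-34.3,2.8,0,0],[-42.8,4.3,0,0],[-51.3,6,0,0],[-59.7,8.1,0,0],[-64,9.2,0,0],[-68,10.4,0,0]]])

```text
t: 20.55
ee_pos: [0.5014, 0.023, 0.1733]
ee_rot: [1.316, 1.137, -1.318]
force: [-0.9, 0.3, -2.4]
grip_width: 0.119
```

```bash
python3 mv.py .4905 .0245 .104 -8.5; python3 snap.py wrist:11 scene:11; python3 crop.py pics/scene11.png 190 100 340 280 4 pics/s11c.png
```

```text
t 20.55 pos [0.5014 0.023  0.1733] yaw -8.42 toolx [-0.001 -0.    -1.   ] q [-0.09  0.23  1.78 -0.    1.14  0.05] F [-0.91  0.29 -2.44] g 0.119
shift [ 69.3 -10.9   0.1] turn 0.001
```

View pics/s11c.png

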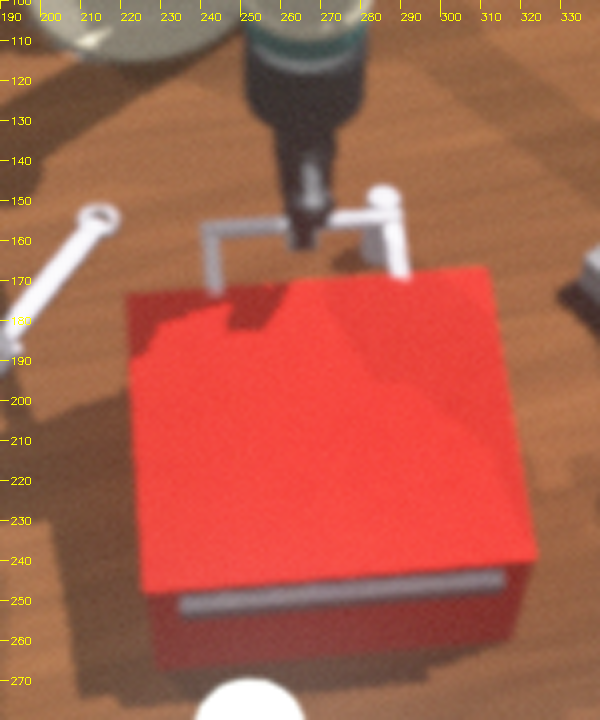

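View pics/wrist11.png

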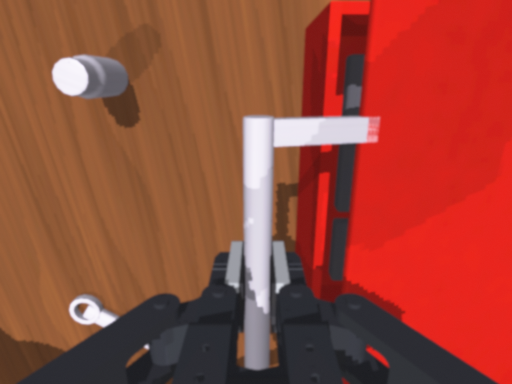

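>>> arm_command(targets=[[[-4,1.3,0,0],[-8.2,2.6,0,0],[-16.3,5.5,0,0],[-24.3,8.7,0,0],[-32.2,12.2,0,0],[-40,15.9,0,0],[-47.6,19.9,0,0],[-55.1,24.2,0,0],[-62.4,28.7,0,0],[-66,31.1,0,0]]])

```text
t: 21.9
ee_pos: [0.531, 0.0185, 0.2402]
ee_rot: [1.315, 1.139, -1.32]
force: [-6.3, 0.7, 1.4]
grip_width: 0.121
```

```bash
python3 mv.py .4905 .0245 .104 -8.5; python3 snap.py wrist:12
```

```text
t 21.9 pos [0.531  0.0185 0.2402] yaw -8.42 toolx [-0.004 -0.    -1.   ] q [-0.1   0.22  1.61 -0.    1.32  0.05] F [-6.31  0.74  1.43] g 0.121
shift [ 1.363e+02 -4.040e+01 -1.000e-01] turn 0.001
```

View pics/wrist12.png

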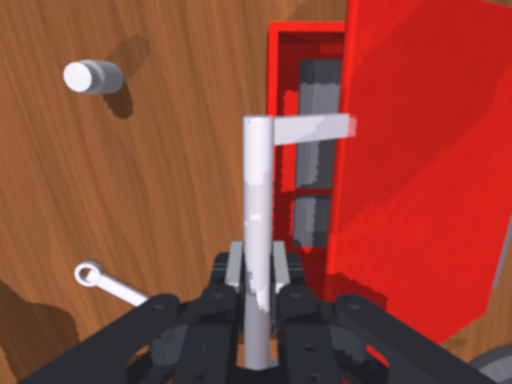

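>>> arm_command(targets=[[[-3.6,1.9,0,0],[-10.6,6.7,0,0],[-17.4,12,0,0],[-24.1,17.5,0,0],[-30.5,23.2,0,0],[-36.7,29.2,0,0],[-42.8,35.4,0,0],[-48.6,41.7,0,0],[-51.4,45,0,0],[-51.4,45,0,0]]])

```text
t: 23.2
ee_pos: [0.5753, 0.0117, 0.2935]
ee_rot: [1.315, 1.137, -1.319]
force: [-10.7, -0.2, 8.6]
grip_width: 0.126
```

```bash
python3 mv.py .4905 .0245 .104 -8.5; python3 snap.py wrist:13 scene:13 top:13; python3 crop.py pics/scene13.png 190 60 340 280 3 pics/s13c.png
```

```text
t 23.2 pos [0.5753 0.0117 0.2935] yaw -8.42 toolx [-0.002 -0.001 -1.   ] q [-0.1   0.26  1.42 -0.    1.46  0.05] F [-10.73  -0.18   8.55] g 0.126
shift [189.7 -85.3  -0.5] turn 0.001
```

View pics/wrist13.png

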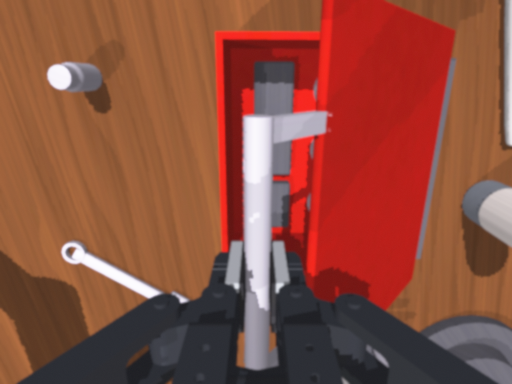

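View pics/s13c.png

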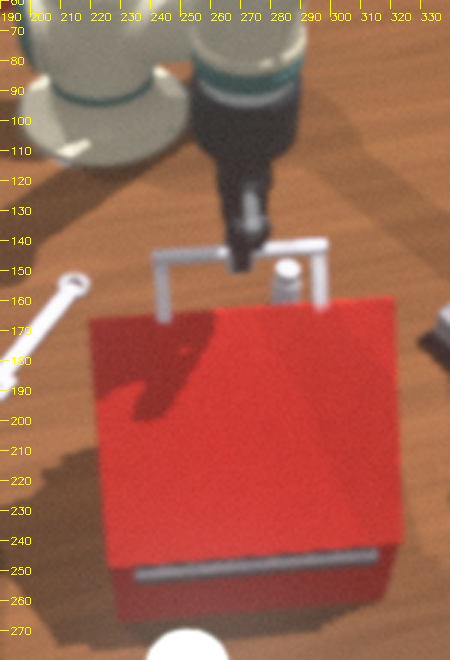

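View pics/top13.png

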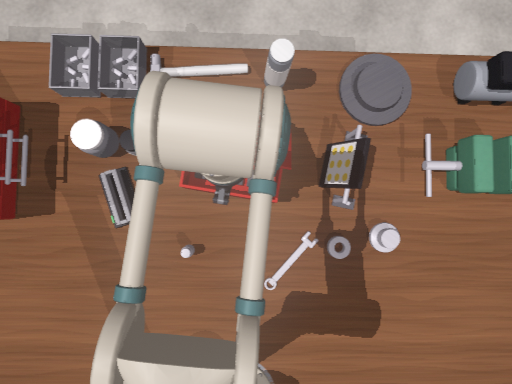

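```bash
python3 - <<'E'
from geo import *
s=load("scene13.npz")
a=np.radians(-8.5);u=np.array([np.cos(a),np.sin(a),0]);n=np.array([-u[1],u[0],0]);z=np.array([0,0,1.])
H=np.array([.4895,.0245,.1])+.247*u
for t in (0,45,47,49,51,53):
    r=np.radians(t);L=-u*np.cos(r)+z*np.sin(r);N=u*np.sin(r)+z*np.cos(r)
    c=[H+L*.204+N*.006+k*n for k in(-.122,.122)]
    b=[H+L*.247+N*.003+k*n for k in(-.063,.063)]
    print(t,[proj(s if t else load("scene0.npz"),q).round(1).tolist() for q in c+b])
E
python3 crop.py pics/scene13.png 215 125 325 175 7 pics/s13d.png
python3 crop.py pics/scene0.png 215 155 325 200 7 pics/s0d.png
```

```text
0 [[221.9, 182.8], [308.5, 176.2], [241.9, 170.5], [285.4, 167.2]]
45 [[218.9, 165.0], [320.1, 157.6], [242.3, 145.1], [294.6, 141.4]]
47 [[218.8, 165.3], [320.8, 157.8], [242.4, 145.1], [295.3, 141.4]]
49 [[218.7, 165.6], [321.5, 158.1], [242.6, 145.3], [295.9, 141.6]]
51 [[218.7, 166.1], [322.3, 158.5], [242.7, 145.6], [296.6, 141.8]]
53 [[218.6, 166.7], [323.1, 159.0], [242.9, 146.1], [297.3, 142.3]]
```

View pics/s13d.png

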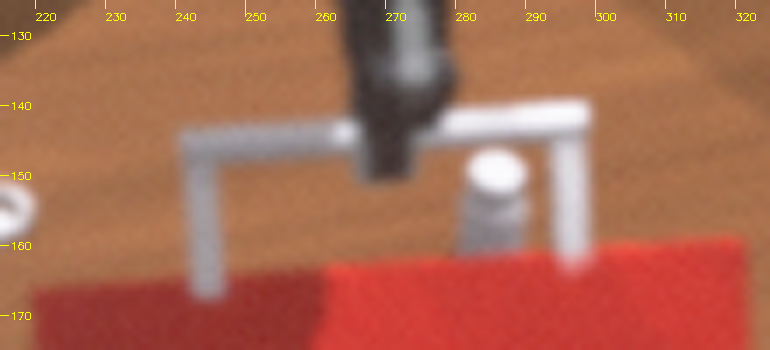

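View pics/s0d.png

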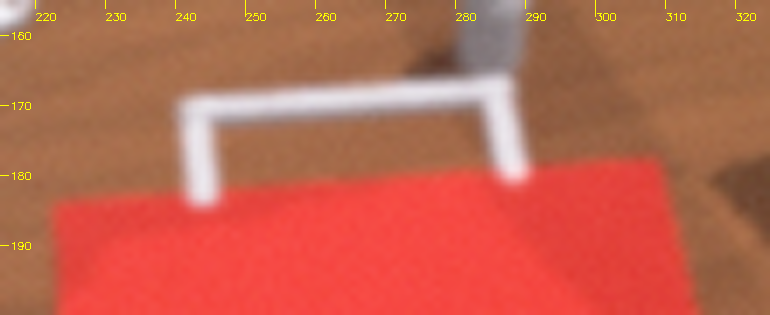

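```bash
python3 crop.py pics/wrist13.png 200 0 480 200 3 pics/w13c.png; cat > fit.py <<'E'
from geo import *
a=np.radians(-8.5)
def model(t,b0=(.4905,.0245),yaw=-8.5):
    a=np.radians(yaw);u=np.array([np.cos(a),np.sin(a),0]);n=np.array([-u[1],u[0],0]);z=np.array([0,0,1.])
    H=np.array([*b0,.1])+.247*u
    r=np.radians(t);L=-u*np.cos(r)+z*np.sin(r);N=u*np.sin(r)+z*np.cos(r)
    P=lambda l,k,h:H+L*l+N*h+k*n
    return dict(rim=H-u*.2+n*.12,lidfront0=P(.204,0,.006),lidfront6=P(.204,.06,.006),hingecorner=P(0,.122,.006),hingecornerN=P(0,-.122,.006),barend=P(.247,.063,.003),barmid=P(.247,0,.003))
E
python3 - <<'E'
from fit import *
for f,ts in(("wrist9.npz",(0,)),("wrist13.npz",(45,47,49,51,53))):
  d=load(f)
  for t in ts: print(t,{k:proj(d,v).round(0).tolist() for k,v in model(t).items()})
E
```

```text
0 {'rim': [321.0, 10.0], 'lidfront0': [310.0, 176.0], 'lidfront6': [313.0, 98.0], 'hingecorner': [614.0, 3.0], 'hingecornerN': [526.0, 303.0], 'barend': [255.0, 94.0], 'barmid': [256.0, 175.0]}
45 {'rim': [213.0, 31.0], 'lidfront0': [296.0, 234.0], 'lidfront6': [301.0, 124.0], 'hingecorner': [455.0, 28.0], 'hingecornerN': [412.0, 279.0], 'barend': [231.0, 125.0], 'barmid': [234.0, 260.0]}
47 {'rim': [213.0, 31.0], 'lidfront0': [307.0, 238.0], 'lidfront6': [313.0, 125.0], 'hingecorner': [455.0, 28.0], 'hingecornerN': [412.0, 279.0], 'barend': [246.0, 127.0], 'barmid': [247.0, 267.0]}
49 {'rim': [213.0, 31.0], 'lidfront0': [319.0, 242.0], 'lidfront6': [326.0, 127.0], 'hingecorner': [455.0, 28.0], 'hingecornerN': [412.0, 279.0], 'barend': [262.0, 129.0], 'barmid': [261.0, 274.0]}
51 {'rim': [213.0, 31.0], 'lidfront0': [331.0, 246.0], 'lidfront6': [341.0, 128.0], 'hingecorner': [455.0, 28.0], 'hingecornerN': [412.0, 279.0], 'barend': [281.0, 131.0], 'barmid': [277.0, 281.0]}
53 {'rim': [213.0, 31.0], 'lidfront0': [344.0, 250.0], 'lidfront6': [356.0, 129.0], 'hingecorner': [455.0, 28.0], 'hingecornerN': [412.0, 278.0], 'barend': [301.0, 134.0], 'barmid': [294.0, 288.0]}
```

View pics/w13c.png

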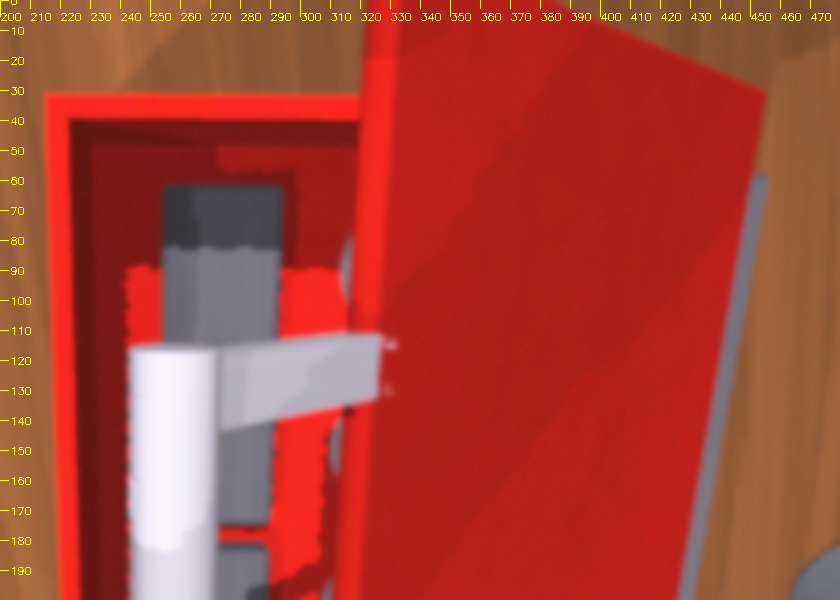

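>>> arm_command(targets=[[[-1.5,1,0,0],[-3,2.3,0,0],[-4.4,3.5,0,0],[-4.4,3.5,0,0],[-4.4,3.5,0,0],[-4.4,3.5,0,0],[-4.4,3.5,0,0],[-4.4,3.5,0,0]]])

```text
t: 24.35
ee_pos: [0.5794, 0.0111, 0.2971]
ee_rot: [1.315, 1.136, -1.318]
force: [-7.5, -0.3, 6.1]
grip_width: 0.123
```

```bash
python3 mv.py .4905 .0245 .104 -8.5; python3 snap.py wrist:14 scene:14 top:14; python3 crop.py pics/wrist14.png 200 0 480 200 3 pics/w14c.png; python3 - <<'E'
from fit import *
d=load("wrist14.npz")
for t in (48,49,50,51,52): print(t,{k:proj(d,v).round(0).tolist() for k,v in model(t).items()})
from station import telemetry
a=[]
from station import get_image
for i in range(3): o=telemetry.get_obs();print(o["t"],o["ee_pos"].round(4),o["force"].round(2),o["dq"].round(3));get_image("top")
E
```

```text
t 24.35 pos [0.5794 0.0111 0.2971] yaw -8.42 toolx [-0.001 -0.001 -1.   ] q [-0.1   0.26  1.41 -0.    1.47  0.05] F [-7.49 -0.25  6.12] g 0.123
shift [193.2 -89.7  -0.5] turn 0.001
48 {'rim': [208.0, 31.0], 'lidfront0': [304.0, 237.0], 'lidfront6': [310.0, 125.0], 'hingecorner': [447.0, 29.0], 'hingecornerN': [406.0, 277.0], 'barend': [243.0, 127.0], 'barmid': [245.0, 266.0]}
49 {'rim': [208.0, 31.0], 'lidfront0': [310.0, 239.0], 'lidfront6': [316.0, 125.0], 'hingecorner': [447.0, 29.0], 'hingecornerN': [406.0, 277.0], 'barend': [251.0, 128.0], 'barmid': [252.0, 269.0]}
50 {'rim': [208.0, 31.0], 'lidfront0': [315.0, 241.0], 'lidfront6': [323.0, 126.0], 'hingecorner': [447.0, 29.0], 'hingecornerN': [406.0, 277.0], 'barend': [260.0, 129.0], 'barmid': [259.0, 273.0]}
51 {'rim': [208.0, 31.0], 'lidfront0': [322.0, 243.0], 'lidfront6': [330.0, 127.0], 'hingecorner': [447.0, 29.0], 'hingecornerN': [406.0, 277.0], 'barend': [269.0, 130.0], 'barmid': [267.0, 276.0]}
52 {'rim': [208.0, 31.0], 'lidfront0': [328.0, 245.0], 'lidfront6': [337.0, 127.0], 'hingecorner': [447.0, 29.0], 'hingecornerN': [406.0, 277.0], 'barend': [278.0, 131.0], 'barmid': [275.0, 280.0]}
24.5 [0.5794 0.0111 0.2971] [-7.84  0.12  5.23] [ 0.002 -0.001 -0.    -0.001 -0.     0.   ]
24.55 [0.5794 0.0111 0.2971] [-8.48  0.1   5.4 ] [ 0.003 -0.001  0.001 -0.     0.001 -0.001]
24.6 [0.5794 0.0111 0.2972] [-7.63 -0.22  5.94] [ 0.001 -0.    -0.     0.    -0.001 -0.001]
```

View pics/w14c.png

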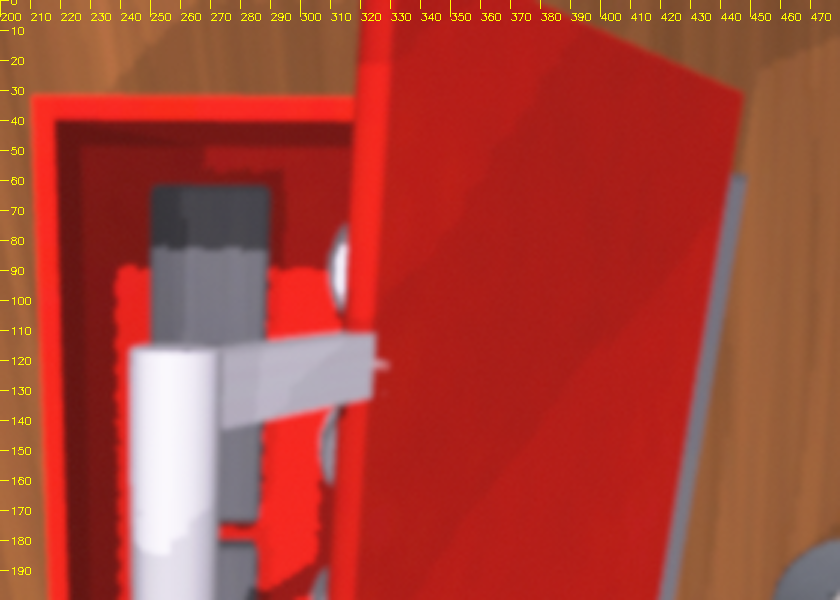

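View pics/scene14.png

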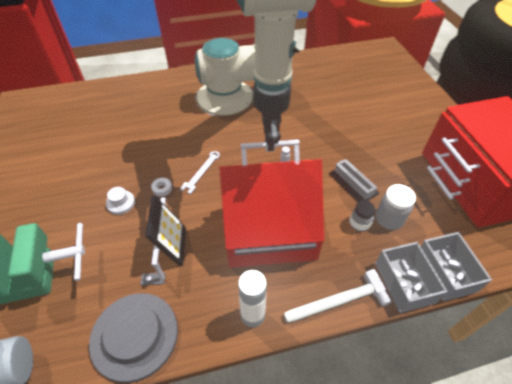

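```bash
python3 -c "
from station import job,telemetry
print(job.close_job()); o=telemetry.get_obs(); print(o['t'],o['ee_pos'],o['force'])"
```

```text
the job is handed in; nothing more can be done
None
the job is handed in; nothing more can be done
```

The lamp is leaning on the rail and the gripper is holding the lid open at about 50°. I handed the job in at about 24.6 s of the 54 s allowed. No verdict was reported.

- **Lamp:** I lifted it straight out of the cradle and stood it on the bench on the chest side of the rail. I then tipped it back slowly between loosely opened fingers and let go. My last fit to the scene and wrist pictures put it about 20° back and square to the rail to about 1°. The foot was about 48 mm in front of the rail, near its middle, with the lit face towards the chest. It looked unchanged in the final scene picture.
- **Lid:** I gripped the pull bar at 40 N and raised it along its arc. The fit to the wrist picture puts the lid at about 50°. Three readings of the arm 0.05 s apart were steady to 0.1 mm.
- **Bystanders:** the final pictures show none of them visibly moved; I did not measure their positions again.

**What disagreed:**
- A steady force of about 10 N from the lid on the gripper remained at the end, because the arc I commanded was slightly off. I had eased it down from about 14 N and it is well under the limits.
- Before the last small correction, angle estimates from the arm's motion alone ranged from 47° to 50°, against about 48.7° from the picture. I went by the picture.

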